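Crank the topping lift up to its pointer

ROBOT

A 6-joint arm with a two-finger parallel gripper is mounted at the origin on a cart in front of the work surface, level with it; the furniture and walls round the work are solid. World frame = base frame: x ahead of the robot, y to its left, z up, the work surface at z = 0. Lengths are in m, angles in rad, forces in N, time in s.
With the tool pointing down it reaches from about 0.3 to 0.775 m from the base axis. Payload 14.6 kg.
Tool frame: the origin (TCP) lies at the very end of the fingers, on their centre line; the grasp point (between the pads) lies 19 mm behind it; z points along the fingers, y is the line along which they close (so a half turn about z gives the same grasp; the last joint's range is limited). The gripper opens to 94 mm and grips with 3 to 60 N. Pads are 16 mm wide; open, the fingers measure 119 mm over their backs; the gripper's body (75 mm by 177 mm) begins 78 mm behind the grasp point.
Start: joints at [-1.378, 0.3, 1.521, -0, 1.321, -0.067], TCP at [0.141, -0.532, 0.205] pointing down, gripper open.
Joint ranges: [-3.03, 3.03], [-0.79, 2.21], [0.23, 2.52], [-1.04, 4.18], [0, 3.07], [-2.55, 2.55]. Speed limits (rad/s): [2.22, 2.22, 2.57, 3.14, 3.14, 3.14].

INTERFACE

Orientations are given as [roll, pitch, yaw] about the fixed x, y, z axes, in that order (R = Rz(yaw) Ry(pitch) Rx(roll)).
In Python, from station import ctrl gives the robot as it stands. The module is installed in compiled form; this text tells all that it offers.
- The arm moves only by the tool play_rows, never from a script. Its argument "commands" is a list of rows, each a list of 7 numbers: the shift along the tool's x, y, z in m, then the turn, a rotation vector about the tool's x, y, z in degrees, then the closure, from -1 (fully open) to 1 (shut). A call has 1 to 20 rows; each row shifts and turns the commanded pose from where the row before left it, along the tool's axes as they then stand; what a row does not reach is not made up. A row lasts 1/12 s, in which the tool goes at most 41.7 mm and 7.16 degrees, less where a joint would pass 70% of its speed; a pose out of reach is approached as far as the arm can. A call is refused whole if a number of a shift passes 0.0417 or a number of a turn 7.16, either way. A call with a gripper value outside its range is refused whole. The fingers move at their own pace and stop on an object; "force" is the grip in N (left out, the last holds). Time passes only in rows, so rows that do not move let the fingers close. It gives the time, the measured TCP pose, the force, the opening and the grip force at its end, in the units of the state.
- ctrl.get_obs(): the state, without advancing time (a new reading comes with each control period).
- ctrl.camera(name): name is "side" or "top"; returns the picture (384x512x3 uint8, blue, green, red); there is no depth.
- ctrl.camera_model(name): a dict with "fx", "fy", "cx", "cy" (pixels), "rvec" (rotation vector, rad) and "tvec" (3), from world to camera coordinates, as OpenCV has them. Camera axes: x right, y down, z forward; pixel columns grow to the right and rows downward; lengths in m; the calibration is good to about 2 mm. A picture is of the moment at which its call begins. camera_model takes no time and is no camera call.
- ctrl.hand_in(): hands the job in; it is judged then, once.
The state is a dict: "time_s": time; "qpos": joint angles; "joint_vel": joint speeds; "tau": joint torques, N m; "ee_pos": TCP position; "eef_rot": TCP orientation; "force": force on the tool from outside, world axes, zero at the start; "moment": the same for the moment, N m; "grip_width": finger opening in m; "grip_force": force on a finger pad.
Only numpy, scipy, OpenCV 4.12 (cv2) and the standard library are available. Lean on these libraries where they do the work, as an engineer would, in place of code of your own. Each camera call takes 0.05 s, during which the arm holds its last target. There are 200 camera calls.

TASK

Fit the loose crank handle fully down onto the square drive on top of the screw lift, turning it by feel until it drops on without forcing it, then wind the lift up until its deck, with the topping tub still sitting on it, is level with the pointer on the gauge bar. Let go and leave the crank on the drive; do not move the pointer or disturb the other things.

Things in the scene. Friction and masses are not known exactly. Their poses are not given: they have to be found in the camera images.
- lift: steel screw lift, fixed on the worktop. Origin on the worktop under the upright screw's axis; z up, +x from the screw to the deck. Base 235 x 180 mm, from x -45 to +190 mm. Screw between two rods under a bridge, its top at z 130 mm. Gauge bar at x 100, y -118 mm, 122 mm high. Clockwise seen from above raises the deck 18 mm a turn, against 0.2 N m (3 N at the crank's grip); it stays where left
- drive_seat (a point): top of the screw's round collar (48 mm wide), on the screw axis, 135 mm above the worktop. Above it stands the square drive, 18 x 18 mm, 18 mm tall, then a round tapered nose, 17 mm wide, 7 mm tall. It has the axes of the lift, NOT of the square, whose angle about the upright is different every time and not measured: see it or find it by feel
- drive_tip (a point): tip of the round nose on the square drive, 25 mm above the seat, on the screw axis; axes as the lift. With the nose in the socket the crank's hub rests on the square's corners, its underside 18 mm above the seat, until it is turned to fit (90 degrees at most; the fit allows at best 7 degrees either way); it then goes down to the seat
- deck_top (a point): middle of the top face of the lift's deck (a steel plate 150 x 170 mm with 5 mm rims), on which the tub stands; 45 to 50 mm above the worktop at the start, 107 mm at most
- pointer_tip (a point): tip of the flat pointer on the gauge bar beside the deck (at the mid-thickness of its 3 mm blade), 75 to 88 mm above the worktop; it is set by hand and shows the height at which the deck's top face shall stand
- crank: loose dark steel crank handle, 0.32 kg, standing on its hub. Origin in the middle of the hub's underside, z up, +x along the arm. Hub 44 x 44 mm, 26 mm tall, with a square socket 20.4 mm wide, 26 mm deep, open below, sides parallel to x and y. Arm 16 mm wide, z 26 to 36 mm, out to x 75 mm. Contact forces in the socket (their sum): below 60 N until it is seated, below 100 N after
- crank_head (a point): middle of the square head to hold the crank by while fitting it: 24 x 24 mm upright block straight above the hub, from z 36 to 73 mm over the hub's underside; this point is 60 mm above the underside; axes as the crank
- crank_grip (a point): middle of the crank's upright black grip sleeve, 22 mm across, which spins freely on its pin: 65 mm along the arm from the hub's axis, from 38 to 88 mm above the hub's underside, this point at 70 mm; axes as the crank
- crank_foot (a point): middle of the hub's underside, at the mouth of the socket; it comes to the drive seat when the crank is fully on
- tub: loose food tub with a yellow lid, 109 x 149 x 60 mm, standing on the deck; origin in the middle of its underside, its top at most 152 mm above the worktop when the deck is at the pointer
- pepper: loose glass shaker with a grey cap, 44 mm wide, 90 mm tall, origin under its middle; a bystander
- tin: loose flat tin, 63 x 105 x 25 mm, origin under its middle; a bystander
- jar: loose glass jar with a red cap, 58 mm wide, 86 mm tall, origin under its middle; a bystander

How it is judged:
By the outcome, as a careful person would: the job done as asked, in the order asked, and still so for the second after the job is handed in, with the robot touching nothing.
It also fails if it takes over 72 s, if anything falls off the work surface, if the arm or the gripper's body presses on something with over 40 N, if the wrist force passes 120 N, or if a joint passes its speed limit or range.

## Working session

There is one attempt and no reset: what is moved stays moved. The work goes in short steps, Python scripts to look and compute and a tool call to move; the robot and the scene stay as the last step left them, time stands still between calls to the robot, and variables do not carry over. Pictures are saved under pics/ and viewed, at most 13 in all, crops included, and the job is handed in when it is done.

Besides the shell and the picture viewer there is one more tool, called after "Call:" by a JSON object that holds its "api" and its "payload". play_rows: Moves the arm, as the interface text tells. Its arguments: {"type":"object","properties":{"commands":{"type":"array","items":{"type":"array","items":{"type":"number"}}},"force":{"type":"number"}},"required":["commands"]}

```bash
mkdir -p pics
python3 - <<'E'
from station import ctrl
import cv2
for n in("top","side"):
    cv2.imwrite(f"pics/{n}0.png",cv2.resize(ctrl.camera(n),(800,600),interpolation=cv2.INTER_CUBIC))
    print(n,ctrl.camera_model(n))
print(ctrl.get_obs())
E
```

```text
top {'fx': 493.29122164246087, 'fy': 493.29122164246087, 'cx': 248.5043461949173, 'cy': 187.61242837666117, 'rvec': array([ 2.15047645, -2.21629552,  0.10700782]), 'tvec': array([0.11812869, 0.54768438, 1.35843978])}
side {'fx': 471.3624352055987, 'fy': 471.3624352055987, 'cx': 264.63209267263375, 'cy': 187.98753200118995, 'rvec': array([ 1.21306502, -2.39029731,  0.90090878]), 'tvec': array([0.40943381, 0.33357565, 0.99112063])}
{'time_s': 0.1, 'qpos': array([-1.37760128e+00,  3.00402401e-01,  1.52152925e+00,  2.55818524e-06,
        1.32069229e+00, -6.66025817e-02]), 'joint_vel': array([ 0.00114559, -0.00090425, -0.00072912, -0.00011099, -0.00014097,
        0.00032821]), 'tau': array([ 5.63814392e-04, -5.32645798e+01, -3.53283763e+01,  7.08843581e-02,
        2.35017983e-02, -6.86138515e-05]), 'ee_pos': array([ 0.14123736, -0.53130982,  0.20494594]), 'eef_rot': array([-3.14056382e+00, -7.11081543e-05,  2.59796956e-01]), 'force': array([-0.00750394, -0.53499761,  0.53881289]), 'moment': array([ 0.01194746,  0.01487849, -0.02279256]), 'grip_force': 0.0, 'grip_width': 0.09430981939219395}
```

View pics/top0.png

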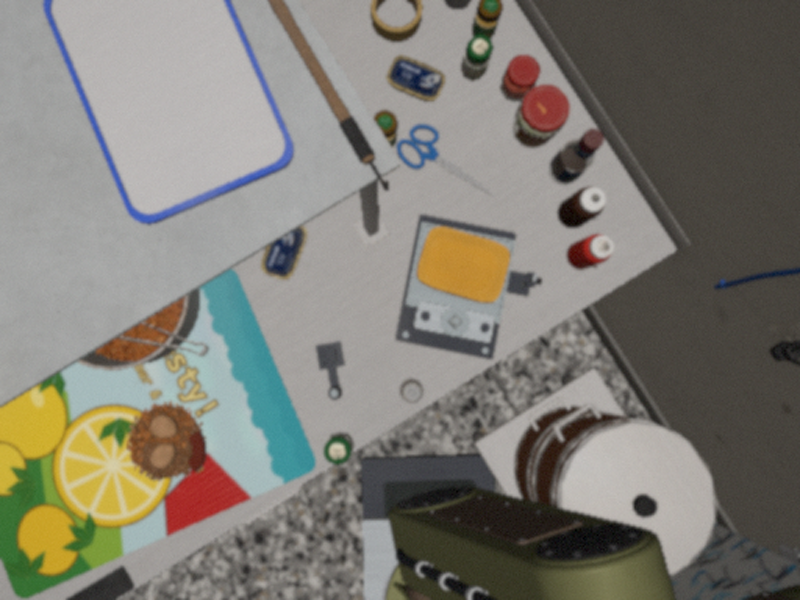

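View pics/side0.png

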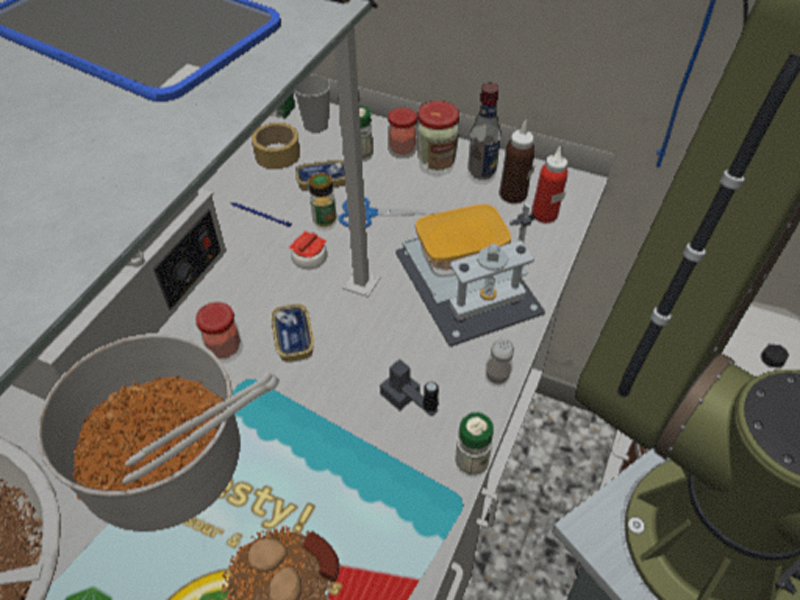

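Top view: the crank is at about (330,355) with its grip at (335,392), and the lift is at (455,290) with its drive at (456,320). Side view: crank head at (400,372), grip at (431,395), drive at (493,255), pointer near (522,215). Enlarging both.

Run:
```python
from station import ctrl
import cv2
for n,(x,y,w,h) in dict(top=(196,130,160,120),side=(236,120,120,90)).items():
    im=ctrl.camera(n)
    s=800/w
    cv2.imwrite(f"pics/{n}1.png",cv2.resize(im[y:y+h,x:x+w],(800,600),interpolation=cv2.INTER_CUBIC))
    cv2.imwrite(f"{n}_raw.png",im)
    print(n,s)
```

```text
top 5.0
side 6.666666666666667
```

View pics/top1.png

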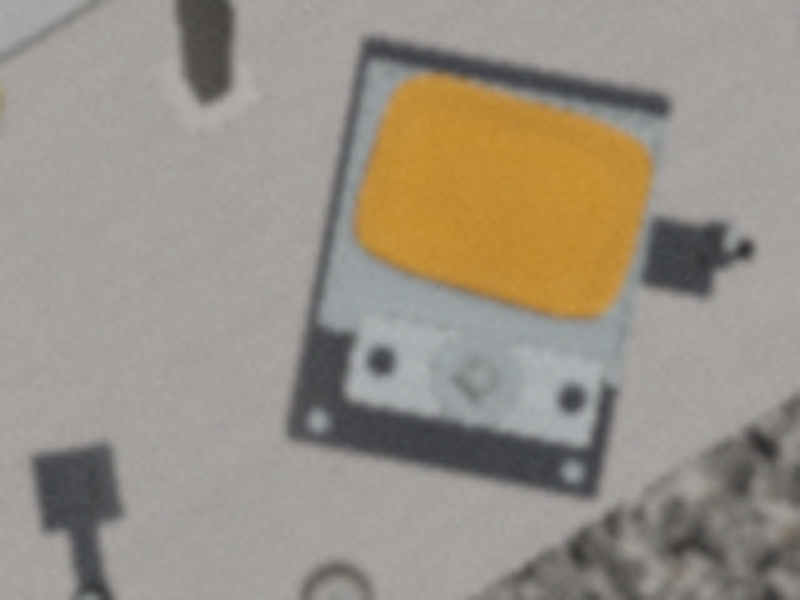

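View pics/side1.png

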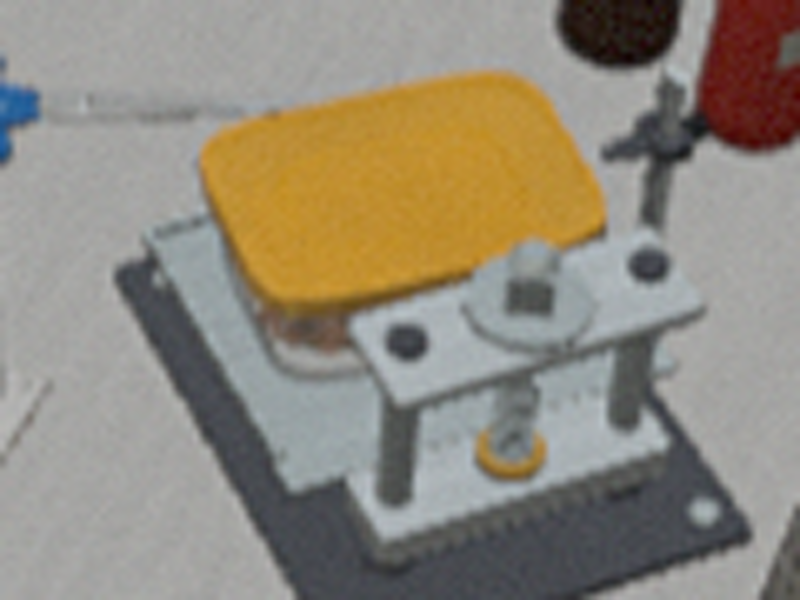

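```bash
cat > h.py <<'E'
import numpy as np, cv2
from station import ctrl
def ray(n,p):
    m=ctrl.camera_model(n);R=cv2.Rodrigues(m["rvec"])[0];c=-R.T@m["tvec"]
    return c,R.T@np.array([(p[0]-m["cx"])/m["fx"],(p[1]-m["cy"])/m["fy"],1])
def atz(n,p,z):
    c,d=ray(n,p);return c+d*(z-c[2])/d[2]
def tri(pt,ps):
    A=[];b=[]
    for n,p in(("top",pt),("side",ps)):
        c,d=ray(n,p);d/=np.linalg.norm(d);P=np.eye(3)-np.outer(d,d);A.append(P);b.append(P@c)
    A=np.vstack(A);b=np.hstack(b);x=np.linalg.lstsq(A,b,rcond=None)[0];return x,np.linalg.norm(A@x-b)
def proj(n,X):
    m=ctrl.camera_model(n);K=np.array([[m["fx"],0,m["cx"]],[0,m["fy"],m["cy"]],[0,0,1]])
    return cv2.projectPoints(np.array(X,float).reshape(-1,3),m["rvec"],m["tvec"],K,None)[0][:,0]
E
python3 - <<'E'
from h import *
f=lambda u,v:(196+u/5,130+v/5)
g=lambda u,v:(236+u/6.6667,120+v/6.6667)
print("cams",ray("top",(0,0))[0],ray("side",(0,0))[0])
print("tip",tri(f(478,372),g(540,247)), "collar", atz("top",f(476,378),.135), atz("side",g(530,305),.135))
for p in((382,360),(571,398)): print("bolt",atz("top",f(*p),.132))
for p in((290,435),(596,496),(365,38),(668,100)): print("base",atz("top",f(*p),.01))
print("hub",[atz("top",f(*p),.026)[:2] for p in((33,456),(108,443),(122,517),(46,533))])
t=cv2.imread("top_raw.png");s=cv2.imread("side_raw.png")
def c(im,x,y,w): return cv2.resize(im[y:y+w*3//4,x:x+w],(400,300),interpolation=cv2.INTER_CUBIC)
cv2.imwrite("pics/tiles.png",np.vstack([np.hstack([c(t,316,165,40),c(t,196,212,60)]),np.hstack([c(s,316,126,40),c(s,236,225,60)])]))
E
```

```text
cams [0.43334849 0.12054631 1.39890989] [-0.07720545  0.57173964  0.96352579]
tip (array([ 0.49198785, -0.0052766 ,  0.16105315]), np.float64(0.0033891304588378798)) collar [ 0.49184592 -0.00499174  0.135     ] [ 0.48821525 -0.00347454  0.135     ]
bolt [0.5027015  0.04275533 0.132     ]
bolt [ 0.480229 -0.053788  0.132   ]
base [0.46872655 0.08848296 0.01      ]
base [ 0.42929382 -0.08236442  0.01      ]
base [0.69346516 0.03857073 0.01      ]
base [ 0.65277698 -0.13294151  0.01      ]
hub [array([0.46101405, 0.23178814]), array([0.46695042, 0.19003488]), array([0.42580546, 0.18332193]), array([0.41828106, 0.22556748])]
```

View pics/tiles.png

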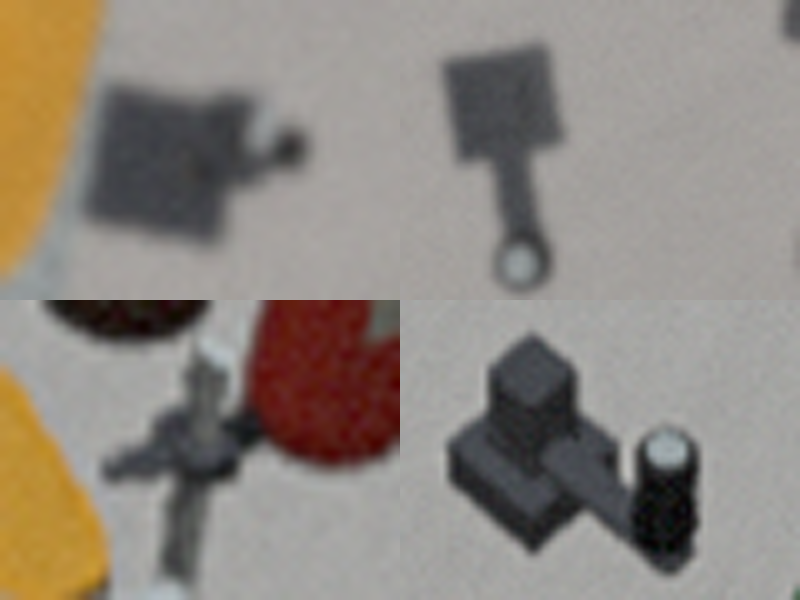

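Tiles: the hub corners in the top view are (445,62),(548,42),(563,143),(460,160), and the grip top is at (522,264). In the side view the head top is at (532,368), the grip top at (667,447) and the pointer tip at (105,468). Now the square's angle.

Run:
```python
from h import *
f=lambda u,v:(196+(u-400)/6.667,212+v/6.667)
g=lambda u,v:(236+(u-400)/6.667,225+(v-300)/6.667)
hub=np.mean([atz("top",f(*p),.026) for p in((445,62),(548,42),(563,143),(460,160))],0)
print("hub",hub,"head",atz("side",g(532,368),.073))
gt,e=tri(f(522,264),g(667,447));print("grip",gt,e)
d=gt-hub;print("ang",np.degrees(np.arctan2(d[1],d[0])),np.hypot(*d[:2]))
# pointer: side ray with lift plane x=.1
a=np.radians(-12.8);R=np.array([[np.cos(a),-np.sin(a),0],[np.sin(a),np.cos(a),0],[0,0,1]]);o=np.array([.4915,-.0055,0])
c,dd=ray("side",(326.5,142.8));c=R.T@(c-o);dd=R.T@dd
for x in(.09,.1,.11):print("ptr lift",c+dd*(x-c[0])/dd[0])
for L in((.1,-.118,.122),):print("bar top px",proj("side",R@L+o),proj("top",R@L+o))
G=lambda u,v:(236+u/6.6667,120+v/6.6667)
for p in((148,240),(293,490)):
    for z in(.045,.05,.055):print("deck",p,(R.T@(atz("side",G(*p),z)-o)).round(4))
F=lambda u,v:(196+u/5,130+v/5)
for p in((318,328),(618,385)):print("deckT",(R.T@(atz("top",F(*p),.05)-o)).round(4))
t=[]
for n,w in(("top",24),("side",24)):
    q=proj(n,[.4915,-.0055,.148])[0];print(n,q)
    ims=np.mean([ctrl.camera(n).astype(float) for _ in range(6)],0).astype(np.uint8)
    x,y=int(q[0])-w//2,int(q[1])-w//2;print(x,y)
    t.append(cv2.resize(ims[y:y+w,x:x+w],(400,400),interpolation=cv2.INTER_CUBIC))
cv2.imwrite("pics/drive.png",np.hstack(t))
```

```text
hub [0.44351953 0.20725151 0.026     ] head [0.44203086 0.20908869 0.073     ]
grip [0.37927993 0.19802599 0.08997184] 0.0006711065049367212
ang -171.8275667236659 0.06489867003993877
ptr lift [ 0.09       -0.08421335  0.09842008]
ptr lift [ 0.1        -0.0909595   0.08722071]
ptr lift [ 0.11       -0.09770564  0.07602134]
bar top px [[336.84714231 130.48061285]] [[342.38826811 177.05806527]]
deck (148, 240) [0.1652 0.0817 0.045 ]
deck (148, 240) [0.1606 0.0836 0.05  ]
deck (148, 240) [0.156  0.0855 0.055 ]
deck (293, 490) [0.0185 0.0834 0.045 ]
deck (293, 490) [0.0146 0.0853 0.05  ]
deck (293, 490) [0.0108 0.0873 0.055 ]
deckT [0.0162 0.0834 0.05  ]
deckT [ 0.0171 -0.0839  0.05  ]
top [291.90343179 205.4781148 ]
279 193
side [315.72513764 160.87856945]
303 148
```

View pics/drive.png

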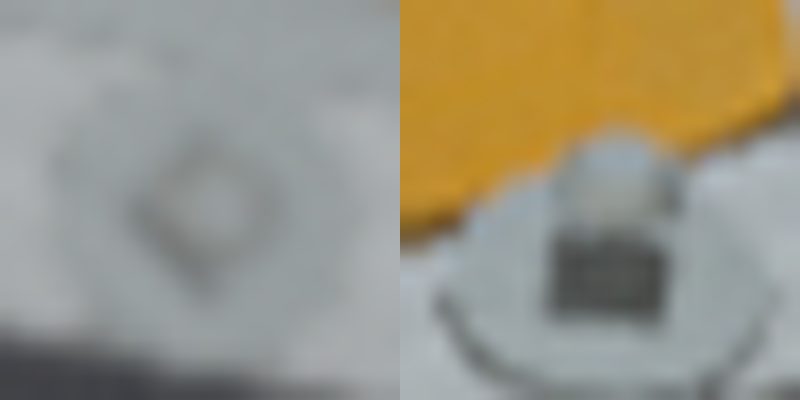

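The square shows as a diamond in the top view (corners (135,205),(215,135),(280,205),(205,285)) and face-on to the side camera. That puts its edges at about 44° in world. The crank lies at 188° (8° mod 90), so I'll approach it now.

Call:
{"api": "play_rows", "payload": {"commands": [[0.032, -0.0205, 0, 0, 0, 0, -1], [0.032, -0.0205, 0, 0, 0, 0, -1], [0.032, -0.0205, 0, 0, 0, 0, -1], [0.032, -0.0205, 0, 0, 0, 0, -1], [0.032, -0.0205, 0, 0, 0, 0, -1], [0.032, -0.0205, 0, 0, 0, 0, -1], [0.032, -0.0205, 0, 0, 0, 0, -1], [0.032, -0.0205, 0, 0, 0, 0, -1], [0.032, -0.0205, 0, 0, 0, 0, -1], [0.032, -0.0205, 0, 0, 0, 0, -1], [0.016, -0.036, 0, 0, 0, 0, -1], [0.016, -0.036, 0, 0, 0, 0, -1], [0.016, -0.036, 0, 0, 0, 0, -1], [0.016, -0.036, 0, 0, 0, 0, -1], [0.016, -0.036, 0, 0, 0, 0, -1], [0.016, -0.036, 0, 0, 0, 0, -1], [0.016, -0.036, 0, 0, 0, 0, -1], [0.016, -0.036, 0, 0, 0, 0, -1], [0.016, -0.036, 0, 0, 0, 0, -1], [0.016, -0.036, 0, 0, 0, 0, -1]]}}

```text
time_s: 2.47
ee_pos: [0.4599, 0.1399, 0.2057]
eef_rot: [3.142, -0.001, 0.26]
force: [1.0, -1.0, 0.1]
grip_width: 0.0938
grip_force: 0.0
```

```bash
cat >> h.py <<'E'
def go(x,y,z):
    s=ctrl.get_obs();R=cv2.Rodrigues(np.zeros(3))[0]
    from scipy.spatial.transform import Rotation as Q
    R=Q.from_euler("xyz",s["eef_rot"]).as_matrix()
    print("t",round(s["time_s"],2),"pos",s["ee_pos"].round(4),"rot",np.degrees(s["eef_rot"]).round(2),"F",s["force"].round(1),"M",s["moment"].round(2),"w",round(s["grip_width"],4),s["grip_force"],"q6",s["qpos"][5].round(2))
    print("tool shift",(R.T@(np.array([x,y,z])-s["ee_pos"])).round(4))
LO=np.array([.4915,-.0055,0]);_a=np.radians(-12.8);LR=np.array([[np.cos(_a),-np.sin(_a),0],[np.sin(_a),np.cos(_a),0],[0,0,1]])
def lift(*L): return LR@np.array(L)+LO
E
python3 - <<'E'
from h import *
go(.443,.208,.205)
o=np.array
for L in((.1,-.118,0),(.1,-.118,.122),(.1,-.14,.087),(.1,-.118,.087),(.1,-.091,.087),(.09,-.118,.087),(.11,-.118,.087)):
    X=lift(*L);print(L,"toptile",((proj("top",X)[0]-[316,165])*10).round(),"sidetile",((proj("side",X)[0]-[316,126])*10+[0,300]).round())
E
```

```text
t 2.47 pos [0.4599 0.1399 0.2057] rot [ 1.800e+02 -3.000e-02  1.489e+01] F [ 1.  -1.   0.1] M [ 0.   -0.04 -0.04] w 0.0938 0.0 q6 1.53
tool shift [ 0.0012 -0.0701  0.0007]
(0.1, -0.118, 0) toptile [178. 166.] sidetile [157. 666.]
(0.1, -0.118, 0.122) toptile [264. 121.] sidetile [208. 345.]
(0.1, -0.14, 0.087) toptile [318. 150.] sidetile [264. 420.]
(0.1, -0.118, 0.087) toptile [238. 135.] sidetile [193. 442.]
(0.1, -0.091, 0.087) toptile [139. 115.] sidetile [105. 469.]
(0.09, -0.118, 0.087) toptile [231. 171.] sidetile [211. 465.]
(0.11, -0.118, 0.087) toptile [244.  98.] sidetile [175. 418.]
```

Call:
{"api": "play_rows", "payload": {"commands": [[0.001, -0.0235, 0.02, 0, 0, 0, -1], [0, -0.0235, 0.03, 0, 0, 0, -1], [0, -0.0235, 0.035, 0, 0, 0, -1], [0, 0, 0.02, 0, 0, 6.7, -1], [0, 0, 0, 0, 0, 0, -1], [0, 0, 0, 0, 0, 0, -1]]}}

```text
time_s: 2.97
ee_pos: [0.4429, 0.2058, 0.1009]
eef_rot: [3.141, 0.001, 0.146]
force: [-0.8, -0.3, 1.2]
grip_width: 0.0939
grip_force: 0.0
```

Run:
```python
from h import *
go(.443,.208,.045)
```

```text
t 2.97 pos [0.4429 0.2058 0.1009] rot [1.7998e+02 7.0000e-02 8.3600e+00] F [-0.8 -0.3  1.2] M [ 0.03 -0.07 -0.01] w 0.0939 0.0 q6 1.78
tool shift [ 0.0005 -0.0021  0.0559]
```

Call:
{"api": "play_rows", "payload": {"commands": [[0, -0.002, 0.02, 0, 0, 0, -1], [0, 0, 0.02, 0, 0, 0, -1], [0, 0, 0.016, 0, 0, 0, -1], [0, 0, 0, 0, 0, 0, -1], [0, 0, 0, 0, 0, 0, 0.9], [0, 0, 0, 0, 0, 0, 0.9], [0, 0, 0, 0, 0, 0, 0.9], [0, 0, 0, 0, 0, 0, 0.9], [0, 0, 0, 0, 0, 0, 0.9], [0, 0, 0, 0, 0, 0, 0.9], [0, 0, 0, 0, 0, 0, 0.9], [0, 0, 0, 0, 0, 0, 0.9]], "force": 35}}

```text
time_s: 3.97
ee_pos: [0.4427, 0.2079, 0.045]
eef_rot: [-3.142, -0.0, 0.143]
force: [-0.0, 0.5, 0.6]
grip_width: 0.0438
grip_force: 0.0
```

Call:
{"api": "play_rows", "payload": {"commands": [[0, 0, 0, 0, 0, 0, 0.9], [0, 0, 0, 0, 0, 0, 0.9], [0, 0, 0, 0, 0, 0, 0.9], [0, 0, 0, 0, 0, 0, 0.9], [0, 0, 0, 0, 0, 0, 0.9], [0, 0, 0, 0, 0, 0, 0.9], [0, 0, 0, 0, 0, 0, 0.9]]}}

```text
time_s: 4.55
ee_pos: [0.4426, 0.2079, 0.0448]
eef_rot: [-3.142, 0.0, 0.143]
force: [0.7, 1.5, -1.2]
grip_width: 0.0238
grip_force: 35.0
```

Call:
{"api": "play_rows", "payload": {"commands": [[0, 0, -0.02, 0, 0, 0, 0.9], [0, 0, -0.035, 0, 0, 0, 0.9], [0, 0, -0.035, 0, 0, 0, 0.9], [0, 0, -0.04, 0, 0, 0, 0.9], [0, 0, -0.04, 0, 0, 0, 0.9], [0.002, 0.031, 0, 0, 0, 0, 0.9], [0.002, 0.031, 0, 0, 0, 0, 0.9], [0.002, 0.031, 0, 0, 0, 0, 0.9], [0.002, 0.031, 0, 0, 0, 0, 0.9], [0.002, 0.031, 0, 0, 0, 0, 0.9], [0.002, 0.031, 0, 0, 0, 0, 0.9], [0.002, 0.031, 0, 0, 0, 0, 0.9], [0, 0, 0, 0, 0, -7, 0.9], [0, 0, 0, 0, 0, -7, 0.9], [0, 0, 0, 0, 0, -7, 0.9], [0, 0, 0, 0, 0, -7, 0.9], [0, 0, 0, 0, 0, -7, 0.9], [0, 0, 0, 0, 0, 0, 0.9], [0, 0, 0, 0, 0, 0, 0.9]]}}

```text
time_s: 6.13
ee_pos: [0.4872, -0.0049, 0.2146]
eef_rot: [-3.141, 0.0, 0.75]
force: [1.0, -0.1, -3.3]
grip_width: 0.024
grip_force: 35.0
```

Run:
```python
from h import *
go(.4915,-.0055,.21)
t=[]
for n,w in(("top",48),("side",48)):
    q=proj(n,[.4915,-.0055,.165])[0]
    im=np.mean([ctrl.camera(n).astype(float) for _ in range(2)],0).astype(np.uint8)
    x,y=int(q[0])-w//2,int(q[1])-w//2;print(n,x,y)
    t.append(cv2.resize(im[y:y+w,x:x+w],(400,400),interpolation=cv2.INTER_CUBIC))
cv2.imwrite("pics/appr.png",np.hstack(t))
```

```text
t 6.13 pos [ 0.4872 -0.0049  0.2146] rot [-1.7997e+02  3.0000e-02  4.2960e+01] F [ 1.  -0.1 -3.3] M [-0.03 -0.05  0.05] w 0.024 34.97616112232208 q6 0.74
tool shift [0.0027 0.0034 0.0046]
top 268 181
side 292 131
```

View pics/appr.png

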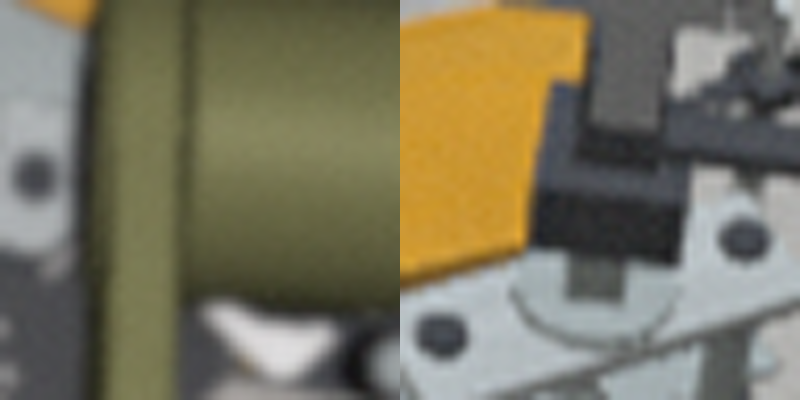

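Side view: the hub is just above the nose, with its lower front edge running (530,245)–(680,262). The square face below it spans x 567–625. Comparing predicted edge slopes.

Run:
```python
from h import *
def corners(c,a,h,z):
    a=np.radians(a);return [np.array([c[0]+h*(sx*np.cos(a)-sy*np.sin(a)),c[1]+h*(sx*np.sin(a)+sy*np.cos(a)),z]) for sx,sy in((-1,1),(1,1))]
for a in(35,40,43,46,50,55):
    p=(proj("side",corners((.4915,-.0055),a,.009,.135))-[303,148])*400/24
    q=(proj("side",corners((.4915,-.0055),a,.009,.153))-[303,148])*400/24
    print(a,"seat edge",p.round().tolist(),"top edge",q.round().tolist())
q=(proj("side",corners((.4872,-.0049),43,.022,.1698))-[292,131])*400/48
print("hub",q.round())
```

```text
35 seat edge [[249.0, 334.0], [129.0, 304.0]] top edge [[260.0, 247.0], [139.0, 218.0]]
40 seat edge [[255.0, 331.0], [133.0, 309.0]] top edge [[266.0, 245.0], [143.0, 223.0]]
43 seat edge [[259.0, 329.0], [136.0, 312.0]] top edge [[270.0, 243.0], [146.0, 226.0]]
46 seat edge [[262.0, 327.0], [139.0, 315.0]] top edge [[274.0, 241.0], [149.0, 228.0]]
50 seat edge [[267.0, 324.0], [143.0, 318.0]] top edge [[278.0, 238.0], [153.0, 232.0]]
55 seat edge [[272.0, 321.0], [148.0, 322.0]] top edge [[283.0, 234.0], [159.0, 236.0]]
hub [[282. 270.]
 [126. 249.]]
```

Call:
{"api": "play_rows", "payload": {"commands": [[0.0027, 0.0034, 0, 0, 0, 0, 0.9], [0, 0, 0, 0, 0, -7, 0.9], [0, 0, 0.003, 0, 0, 0, 0.9], [0, 0, 0.003, 0, 0, 0, 0.9], [0, 0, 0.003, 0, 0, 0, 0.9], [0, 0, 0, 0, 0, 0, 0.9]]}}

```text
time_s: 6.83
ee_pos: [0.4914, -0.0055, 0.205]
eef_rot: [-3.141, 0.001, 0.873]
force: [0.5, -0.2, -3.8]
grip_width: 0.0235
grip_force: 35.0
```

Run:
```python
from h import *
go(.4915,-.0055,.1978)
```

```text
t 6.83 pos [ 0.4914 -0.0055  0.205 ] rot [-1.7994e+02  4.0000e-02  5.0030e+01] F [ 0.5 -0.2 -3.8] M [-0.02 -0.04  0.03] w 0.0235 34.97669041156769 q6 0.61
tool shift [0.     0.0001 0.0072]
```

Call:
{"api": "play_rows", "payload": {"commands": [[0, 0, 0.002, 0, 0, 0, 0.9], [0, 0, 0.002, 0, 0, 0, 0.9], [0, 0, 0.001, 0, 0, 0, 0.9], [0, 0, 0, 0, 0, 0, 0.9]]}}

```text
time_s: 7.17
ee_pos: [0.4916, -0.0055, 0.2006]
eef_rot: [-3.141, 0.0, 0.875]
force: [0.4, -0.6, -3.1]
grip_width: 0.0237
grip_force: 35.0
```

Call:
{"api": "play_rows", "payload": {"commands": [[0, 0, 0.001, 0, 0, 0, 0.9], [0, 0, 0.001, 0, 0, 0, 0.9], [0, 0, 0.001, 0, 0, 0, 0.9], [0, 0, 0, 0, 0, 0, 0.9]]}}

```text
time_s: 7.5
ee_pos: [0.4917, -0.0055, 0.1977]
eef_rot: [-3.142, 0.0, 0.876]
force: [-0.5, -0.8, -2.8]
grip_width: 0.0238
grip_force: 35.0
```

Call:
{"api": "play_rows", "payload": {"commands": [[0, 0, 0.001, 0, 0, 0, 0.9], [0, 0, 0, 0, 0, 0, 0.9]]}}

```text
time_s: 7.67
ee_pos: [0.4918, -0.0055, 0.1971]
eef_rot: [3.141, -0.0, 0.876]
force: [0.2, 0.4, 0.1]
grip_width: 0.0234
grip_force: 35.0
```

Call:
{"api": "play_rows", "payload": {"commands": [[0, 0, 0.001, 0, 0, 0, 0.9], [0, 0, 0, 0, 0, 0, 0.9]]}}

```text
time_s: 7.83
ee_pos: [0.4916, -0.0057, 0.1956]
eef_rot: [3.142, 0.001, 0.876]
force: [0.0, -2.4, -1.2]
grip_width: 0.0238
grip_force: 35.0
```

Call:
{"api": "play_rows", "payload": {"commands": [[0, 0, 0.001, 0, 0, 0, 0.9], [0, 0, 0.001, 0, 0, 0, 0.9], [0, 0, 0, 0, 0, 0, 0.9]]}}

```text
time_s: 8.08
ee_pos: [0.4916, -0.0057, 0.1935]
eef_rot: [-3.141, 0.001, 0.876]
force: [-1.5, -3.5, -3.5]
grip_width: 0.0239
grip_force: 35.0
```

Run:
```python
from h import *
go(.4915,-.0055,.18)
```

```text
t 8.08 pos [ 0.4916 -0.0057  0.1935] rot [-1.7999e+02  4.0000e-02  5.0180e+01] F [-1.5 -3.5 -3.5] M [-0.87  0.25 -0.02] w 0.0239 34.9774432182312 q6 0.61
tool shift [ 0.0001 -0.0002  0.0135]
```

Call:
{"api": "play_rows", "payload": {"commands": [[-0.0004, 0.0001, 0.0015, 0, 0, 0, 0.9], [0, 0, 0.0015, 0, 0, 0, 0.9], [0, 0, 0.0015, 0, 0, 0, 0.9], [0, 0, 0.0015, 0, 0, 0, 0.9], [0, 0, 0, 0, 0, 0, 0.9]]}}

```text
time_s: 8.5
ee_pos: [0.4914, -0.0059, 0.1874]
eef_rot: [-3.141, 0.0, 0.876]
force: [-1.3, -4.2, -4.3]
grip_width: 0.0236
grip_force: 35.0
```

Call:
{"api": "play_rows", "payload": {"commands": [[-0.0006, 0.0002, 0.0015, 0, 0, 0, 0.9], [0, 0, 0.0015, 0, 0, 0, 0.9], [0, 0, 0.0015, 0, 0, 0, 0.9], [0, 0, 0.001, 0, 0, 0, 0.9], [0, 0, 0, 0, 0, 0, 0.9]]}}

```text
time_s: 8.92
ee_pos: [0.4913, -0.0064, 0.1821]
eef_rot: [-3.141, 0.0, 0.876]
force: [0.1, -1.0, -3.4]
grip_width: 0.024
grip_force: 35.0
```

Run:
```python
from h import *
go(.4915,-.0055,.1798)
```

```text
t 8.92 pos [ 0.4913 -0.0064  0.1821] rot [-179.98    0.     50.19] F [ 0.1 -1.  -3.4] M [-0.02 -0.07  0.  ] w 0.024 34.97659742832184 q6 0.61
tool shift [ 0.0008 -0.0004  0.0023]
```

Call:
{"api": "play_rows", "payload": {"commands": [[0, 0, 0.001, 0, 0, 0, 0.9], [0, 0, 0.001, 0, 0, 0, 0.9], [0, 0, 0, 0, 0, 0, 0.9]]}}

```text
time_s: 9.17
ee_pos: [0.4913, -0.0065, 0.1802]
eef_rot: [-3.141, 0.0, 0.876]
force: [-0.8, 1.3, -2.1]
grip_width: 0.0236
grip_force: 35.0
```

Call:
{"api": "play_rows", "payload": {"commands": [[0, 0, 0.0008, 0, 0, 0, 0.9], [0, 0, 0, 0, 0, 0, 0.9]]}}

```text
time_s: 9.33
ee_pos: [0.4914, -0.0065, 0.1798]
eef_rot: [3.141, -0.0, 0.876]
force: [0.1, 0.8, -1.1]
grip_width: 0.0238
grip_force: 35.0
```

Call:
{"api": "play_rows", "payload": {"commands": [[0, 0, 0.001, 0, 0, 0, 0.9], [0, 0, 0, 0, 0, 0, 0.9], [0, 0, 0, 0, 0, 0, 0.9]]}}

```text
time_s: 9.58
ee_pos: [0.4915, -0.0064, 0.1797]
eef_rot: [3.141, -0.001, 0.876]
force: [-4.8, 1.1, 10.4]
grip_width: 0.0241
grip_force: 35.0
```

Seated: the foot is at 135 mm, with firm contact at about +14 N. Releasing and moving to the grip.

Call:
{"api": "play_rows", "payload": {"commands": [[0, 0, -0.001, 0, 0, 0, -1], [0, 0, 0, 0, 0, 0, -1], [0, 0, 0, 0, 0, 0, -1], [0, 0, 0, 0, 0, 0, -1], [0, 0, 0, 0, 0, 0, -1], [0, 0, 0, 0, 0, 0, -1], [0, 0, -0.035, 0, 0, 0, -1], [0, 0, -0.035, 0, 0, 0, -1], [-0.032, 0, 0, 0, 0, 0, -1], [-0.033, 0, 0, 0, 0, 0, -1], [0, 0, 0, 0, 0, 0, -1]]}}

```text
time_s: 10.5
ee_pos: [0.4477, -0.0588, 0.2501]
eef_rot: [3.141, 0.0, 0.874]
force: [-0.0, 0.9, -0.4]
grip_width: 0.0922
grip_force: 0.0
```

Run:
```python
from h import *
go(.4498,-.0563,.187)
im=ctrl.camera("side")
w=72;q=proj("side",[.4915,-.0055,.165])[0]
x,y=int(q[0])-40,int(q[1])-36;print(x,y)
cv2.imwrite("pics/seated.png",cv2.resize(im[y:y+72,x:x+80],(800,720))[:600])
```

```text
t 10.5 pos [ 0.4477 -0.0588  0.2501] rot [1.7994e+02 2.0000e-02 5.0090e+01] F [-0.   0.9 -0.4] M [-0.03 -0.01  0.03] w 0.0922 0.0 q6 0.49
tool shift [ 0.0033 -0.0001  0.0631]
276 119
```

View pics/seated.png

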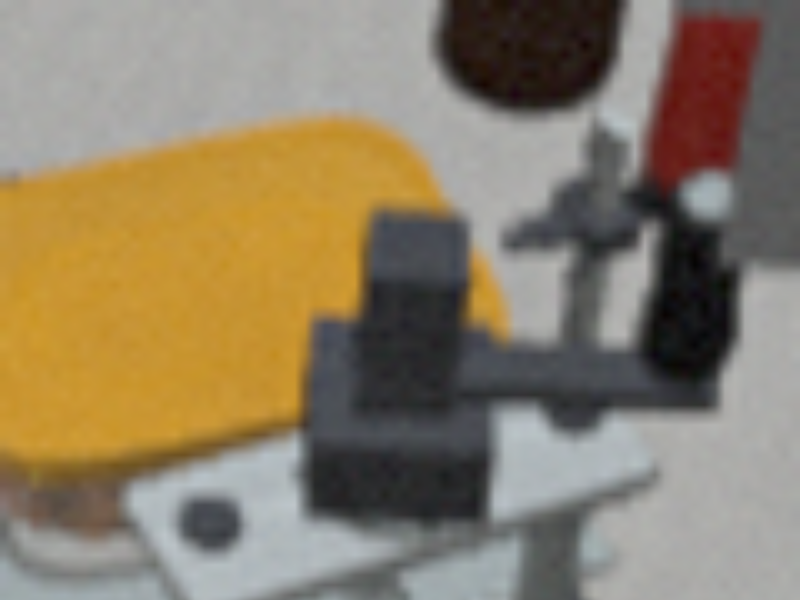

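Crank fully down on the collar, hub at (400,440) and grip at (700,280); the pointer tip is still at (505,240). Taking the grip.

Call:
{"api": "play_rows", "payload": {"commands": [[0.003, 0, 0.02, 0, 0, 0, -1], [0, 0, 0.023, 0, 0, 0, -0.2], [0, 0, 0.02, 0, 0, 0, 0.7], [0, 0, 0, 0, 0, 0, 0.7], [0, 0, 0, 0, 0, 0, 0.7], [0, 0, 0, 0, 0, 0, 0.7], [0, 0, 0, 0, 0, 0, 0.9], [0, 0, 0, 0, 0, 0, 0.9], [0, 0, 0, 0, 0, 0, 0.9], [0, 0, 0, 0, 0, 0, 0.9], [0, 0, 0, 0, 0, 0, 0.9], [0, 0, 0, 0, 0, 0, 0.9], [0, 0, 0, 0, 0, 0, 0.9], [0, 0, 0, 0, 0, 0, 0.9], [0, 0, 0, 0, 0, 0, 0.9]], "force": 20}}

```text
time_s: 11.8
ee_pos: [0.4516, -0.0541, 0.1866]
eef_rot: [3.141, -0.0, 0.876]
force: [-0.7, -0.5, 1.1]
grip_width: 0.0216
grip_force: 20.0
```

Run:
```python
from h import *
go(.4498,-.0563,.187)
```

```text
t 11.8 pos [ 0.4516 -0.0541  0.1866] rot [179.99  -0.    50.18] F [-0.7 -0.5  1.1] M [-0.07  0.09  0.04] w 0.0216 20.000118613243103 q6 0.5
tool shift [-0.0029 -0.     -0.0004]
```

Call:
{"api": "play_rows", "payload": {"commands": [[-0.0027, 0, 0, 0, 0, 0, 0.9], [0.00142, -0.01351, 0, 0, 0, 0, 0.9], [0.0042, -0.01292, 0, 0, 0, 0, 0.9], [0.00679, -0.01177, 0, 0, 0, 0, 0.9], [0.00909, -0.0101, 0, 0, 0, 0, 0.9], [0.01099, -0.00799, 0, 0, 0, 0, 0.9]]}}

```text
time_s: 12.3
ee_pos: [0.4276, 0.0048, 0.1867]
eef_rot: [3.139, -0.0, 0.876]
force: [8.0, -5.1, -5.0]
grip_width: 0.0216
grip_force: 20.0
```

Run:
```python
from h import *
a=np.radians(230.2-60)
go(.4914+.065*np.cos(a),-.0064+.065*np.sin(a),.187)
```

```text
t 12.3 pos [0.4276 0.0048 0.1867] rot [ 1.7988e+02 -2.0000e-02  5.0170e+01] F [ 8.  -5.1 -5. ] M [-1.24 -1.73  0.03] w 0.0216 19.997006356716156 q6 0.62
tool shift [-0.0003 -0.0001 -0.0003]
```

Call:
{"api": "play_rows", "payload": {"commands": [[0.01241, -0.00553, 0, 0, 0, 0, 0.9], [0.01329, -0.00283, 0, 0, 0, 0, 0.9], [0.01359, 0, 0, 0, 0, 0, 0.9], [0.01329, 0.00283, 0, 0, 0, 0, 0.9], [0.01241, 0.00553, 0, 0, 0, 0, 0.9], [0.01099, 0.00799, 0, 0, 0, 0, 0.9], [0.00909, 0.0101, 0, 0, 0, 0, 0.9], [0.00679, 0.01177, 0, 0, 0, 0, 0.9], [0.0042, 0.01292, 0, 0, 0, 0, 0.9], [0.00142, 0.01351, 0, 0, 0, 0, 0.9]]}}

```text
time_s: 13.13
ee_pos: [0.5344, 0.045, 0.187]
eef_rot: [-3.141, -0.003, 0.877]
force: [-0.3, 4.7, 4.7]
grip_width: 0.0217
grip_force: 20.0
```

Run:
```python
from h import *
a=np.radians(230.2-180)
go(.4914+.065*np.cos(a),-.0064+.065*np.sin(a),.187)
```

```text
t 13.13 pos [0.5344 0.045  0.187 ] rot [-1.7997e+02 -1.5000e-01  5.0250e+01] F [-0.3  4.7  4.7] M [ 1.01  0.31 -0.03] w 0.0217 20.00144988298416 q6 0.71
tool shift [-0.002  -0.0001  0.    ]
```

Call:
{"api": "play_rows", "payload": {"commands": [[-0.00142, 0.01351, 0, 0, 0, 0, 0.9], [-0.0042, 0.01292, 0, 0, 0, 0, 0.9], [-0.00679, 0.01177, 0, 0, 0, 0, 0.9], [-0.00909, 0.0101, 0, 0, 0, 0, 0.9], [-0.01099, 0.00799, 0, 0, 0, 0, 0.9], [-0.01241, 0.00553, 0, 0, 0, 0, 0.9], [-0.01329, 0.00283, 0, 0, 0, 0, 0.9], [-0.01359, 0, 0, 0, 0, 0, 0.9], [-0.01329, -0.00283, 0, 0, 0, 0, 0.9], [-0.01241, -0.00553, 0, 0, 0, 0, 0.9], [-0.01099, -0.00799, 0, 0, 0, 0, 0.9], [-0.00909, -0.0101, 0, 0, 0, 0, 0.9], [-0.00679, -0.01177, 0, 0, 0, 0, 0.9], [-0.0042, -0.01292, 0, 0, 0, 0, 0.9], [-0.00142, -0.01351, 0, 0, 0, 0, 0.9]]}}

```text
time_s: 14.38
ee_pos: [0.449, -0.056, 0.1861]
eef_rot: [3.141, -0.002, 0.875]
force: [12.1, 9.0, -8.2]
grip_width: 0.0215
grip_force: 20.0
```

Run:
```python
from h import *
a=np.radians(230.2-360)
go(.4914+.065*np.cos(a),-.0064+.065*np.sin(a),.187)
```

```text
t 14.38 pos [ 0.449  -0.056   0.1861] rot [ 1.7998e+02 -1.0000e-01  5.0150e+01] F [12.1  9.  -8.2] M [ 1.59 -2.53 -0.04] w 0.0215 19.997539222240448 q6 0.49
tool shift [ 0.0002  0.0008 -0.0009]
```

Call:
{"api": "play_rows", "payload": {"commands": [[0.00242, -0.01351, -0.0005, 0, 0, 0, 0.9], [0.0042, -0.01292, 0, 0, 0, 0, 0.9], [0.00679, -0.01177, 0, 0, 0, 0, 0.9], [0.00909, -0.0101, 0, 0, 0, 0, 0.9], [0.01099, -0.00799, 0, 0, 0, 0, 0.9], [0.01241, -0.00553, 0, 0, 0, 0, 0.9], [0.01329, -0.00283, 0, 0, 0, 0, 0.9], [0.01359, 0, 0, 0, 0, 0, 0.9], [0.01329, 0.00283, 0, 0, 0, 0, 0.9], [0.01241, 0.00553, 0, 0, 0, 0, 0.9], [0.01099, 0.00799, 0, 0, 0, 0, 0.9], [0.00909, 0.0101, 0, 0, 0, 0, 0.9], [0.00679, 0.01177, 0, 0, 0, 0, 0.9], [0.0042, 0.01292, 0, 0, 0, 0, 0.9], [0.00142, 0.01351, 0, 0, 0, 0, 0.9]]}}

```text
time_s: 15.63
ee_pos: [0.5341, 0.045, 0.1869]
eef_rot: [-3.14, -0.001, 0.877]
force: [-1.8, 3.2, 2.8]
grip_width: 0.0215
grip_force: 20.0
```

Run:
```python
from h import *
a=np.radians(230.2-180)
go(.4914+.065*np.cos(a),-.0064+.065*np.sin(a),.187)
im=np.mean([ctrl.camera("side").astype(float) for _ in range(3)],0).astype(np.uint8)
x,y=236,112
cv2.imwrite("pics/wind.png",cv2.resize(im[y:y+84,x:x+112],(800,600),interpolation=cv2.INTER_CUBIC))
print(800/112)
# predict deck corners for z
for z in (.070,.0745,.078):
  print(z,[((proj("side",lift(*L,z))[0]-[x,y])*800/112).round(1).tolist() for L in((.0155,.085),(.1655,.085),(.0155,-.085),(.1655,-.085))])
```

```text
t 15.63 pos [0.5341 0.045  0.1869] rot [-1.7992e+02 -3.0000e-02  5.0230e+01] F [-1.8  3.2  2.8] M [0.57 0.64 0.  ] w 0.0215 20.004753470420837 q6 0.71
tool shift [-0.0019  0.0001 -0.0001]
7.142857142857143
0.07 [[315.5, 543.3], [149.9, 269.5], [737.5, 405.3], [548.7, 150.3]]
0.0745 [[315.9, 534.9], [149.8, 260.9], [739.0, 396.8], [549.7, 141.7]]
0.078 [[316.2, 528.3], [149.7, 254.3], [740.2, 390.2], [550.4, 135.0]]
```

View pics/wind.png

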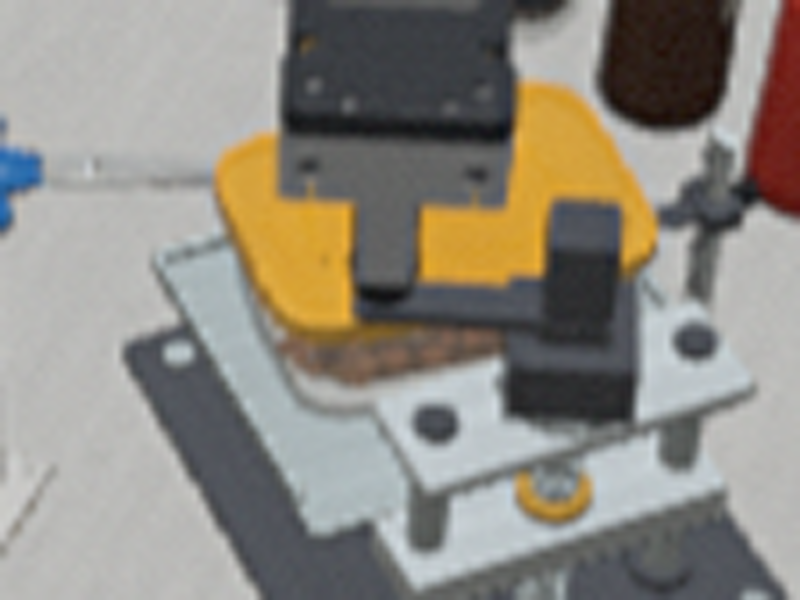

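Side view: the deck has risen (left corners at (153,258) and (315,532)), the tub is still on it and the pointer tip is at (665,215). Getting the deck height from the lid outline in the start images (deck = lid top − 60 mm).

```bash
cat > lid.py <<'E'
from h import *
from scipy.optimize import minimize
def mask(im):
    h=cv2.cvtColor(im,cv2.COLOR_BGR2HSV);m=cv2.inRange(h,(14,150,100),(26,255,255))
    n,l,s,c=cv2.connectedComponentsWithStats(m);out=np.zeros_like(m)
    for i in range(1,n):
        x,y=c[i]
        if s[i,4]>200 and 236<x<345 and 110<y<230: out[l==i]=1
    return out
def fit(top,side,occ,z0):
    M={"top":mask(top),"side":mask(side)};S=4
    print({k:int(v.sum()) for k,v in M.items()})
    def model(n,p):
        x,y,yaw,z,r,t=p;pts=[]
        for zz in(z,z-t):
            for sx,sy,a0 in((1,1,0),(-1,1,90),(-1,-1,180),(1,-1,270)):
                for a in np.radians(a0+np.arange(0,91,15)):
                    u=sx*(.0545-r)+r*np.cos(a);v=sy*(.0745-r)+r*np.sin(a)
                    pts.append((x+u*np.cos(yaw)-v*np.sin(yaw),y+u*np.sin(yaw)+v*np.cos(yaw),zz))
        q=cv2.convexHull(((proj(n,pts)+.5)*S*16).astype(np.int32))
        m=np.zeros((384*S,512*S),np.uint8);cv2.fillConvexPoly(m,q,255,shift=4)
        return cv2.resize(m,(512,384),interpolation=cv2.INTER_AREA)/255
    def cost(p):
        if not(0.003<p[4]<.05 and .003<p[5]<.02):return 1e6
        e=0
        for n in M:
            d=np.abs(model(n,p)-M[n])
            if n=="side":d=d*(1-occ)
            e+=d.sum()
        return e
    c=lift(.09,0,z0)
    p0=np.array([c[0],c[1],np.radians(-12.8),z0,.02,.008])
    sim=np.vstack([p0]+[p0+np.eye(6)[i]*[.006,.006,.08,.006,.008,.004][i] for i in range(6)])
    r=minimize(cost,p0,method="Nelder-Mead",options=dict(initial_simplex=sim,maxiter=700,xatol=1e-5,fatol=.05))
    print(r.x.round(4),"cost",r.fun,"deck z",r.x[3]-.06)
E
cat > lid0.py <<'E'
from lid import *
occ=np.zeros((384,512));occ[154:175,285:345]=1
fit(cv2.imread("top_raw.png"),cv2.imread("side_raw.png"),occ,.108)
E
python3 lid0.py
```

```text
{'top': 1971, 'side': 1503}
[ 0.591  -0.0257 -0.3193  0.103   0.0384  0.0039] cost 239.1411764705882 deck z 0.0430355735140472
```

```bash
sed -i 's/x,y,yaw,z,r,t=p;/x,y,yaw,z,r,t,ka,kb=p;/; s/sx\*(.0545-r)/sx*(ka-r)/; s/sy\*(.0745-r)/sy*(kb-r)/; s/z0,.02,.008\])/z0,.03,.006,.0535,.0735])/; s/np.eye(6)/np.eye(8)/; s/.008,.004\]\[i\] for i in range(6)/.008,.004,.003,.003][i] for i in range(8)/; s/maxiter=700/maxiter=1500/; s/(14,150,100),(26/(10,90,70),(30/' lid.py; sed -i '1a\
' lid0.py; python3 lid0.py
```

```text
{'top': 2133, 'side': 1588}
[ 0.5903 -0.025  -0.3262  0.1068  0.0261  0.0078  0.0526  0.073 ] cost 78.33725490196079 deck z 0.0467627507700671
```

Call:
{"api": "play_rows", "payload": {"commands": [[-0.00142, 0.01351, 0, 0, 0, 0, 0.9], [-0.0042, 0.01292, 0, 0, 0, 0, 0.9], [-0.00679, 0.01177, 0, 0, 0, 0, 0.9], [-0.00909, 0.0101, 0, 0, 0, 0, 0.9], [-0.01099, 0.00799, 0, 0, 0, 0, 0.9], [-0.01241, 0.00553, 0, 0, 0, 0, 0.9], [-0.01329, 0.00283, 0, 0, 0, 0, 0.9], [-0.01359, 0, 0, 0, 0, 0, 0.9], [-0.01329, -0.00283, 0, 0, 0, 0, 0.9], [-0.01241, -0.00553, 0, 0, 0, 0, 0.9], [-0.01099, -0.00799, 0, 0, 0, 0, 0.9], [-0.00909, -0.0101, 0, 0, 0, 0, 0.9], [-0.00679, -0.01177, 0, 0, 0, 0, 0.9], [-0.0042, -0.01292, 0, 0, 0, 0, 0.9], [-0.00142, -0.01351, 0, 0, 0, 0, 0.9]]}}

```text
time_s: 17.03
ee_pos: [0.4493, -0.0553, 0.1867]
eef_rot: [3.141, -0.001, 0.875]
force: [12.3, 8.2, -7.0]
grip_width: 0.0218
grip_force: 20.0
```

Call:
{"api": "play_rows", "payload": {"commands": [[0.00242, -0.01351, -0.0005, 0, 0, 0, 0.9], [0.0042, -0.01292, 0, 0, 0, 0, 0.9], [0.00679, -0.01177, 0, 0, 0, 0, 0.9], [0.00909, -0.0101, 0, 0, 0, 0, 0.9], [0.01099, -0.00799, 0, 0, 0, 0, 0.9], [0.01241, -0.00553, 0, 0, 0, 0, 0.9], [0.01329, -0.00283, 0, 0, 0, 0, 0.9], [0, 0, 0, 0, 0, 0, 0.9], [0, 0, 0, 0, 0, 0, 0.9]]}}

```text
time_s: 17.78
ee_pos: [0.438, 0.0311, 0.187]
eef_rot: [3.142, 0.001, 0.877]
force: [2.9, -2.1, -2.4]
grip_width: 0.022
grip_force: 20.0
```

Run:
```python
from h import *
a=np.radians(230.2-84)
go(.4914+.065*np.cos(a),-.0064+.065*np.sin(a),.187)
```

```text
t 17.78 pos [0.438  0.0311 0.187 ] rot [1.800e+02 8.000e-02 5.022e+01] F [ 2.9 -2.1 -2.4] M [-0.4  -0.58  0.  ] w 0.022 19.99090701341629 q6 0.68
tool shift [-0.0014  0.0004  0.    ]
```

Call:
{"api": "play_rows", "payload": {"commands": [[0, 0, 0, 0, 0, 0, 0.15], [0, 0, 0, 0, 0, 0, 0.15], [0, 0, 0, 0, 0, 0, 0.15], [0, 0, -0.02, 0, 0, 0, 0.15], [0, 0, -0.035, 0, 0, 0, 0.15], [-0.03, 0.008, -0.015, 0, 0, 0, 0.15], [-0.036, 0.009, 0, 0, 0, 0, 0.15], [-0.036, 0.009, 0, 0, 0, 0, 0.15], [-0.036, 0.009, 0, 0, 0, 0, 0.15], [-0.036, 0.009, 0, 0, 0, 0, 0.15], [-0.036, 0.009, 0, 0, 0, 0, 0.15], [-0.036, 0.009, 0, 0, 0, 0, 0.15], [-0.036, 0.009, 0, 0, 0, 0, 0.15], [-0.036, 0.009, 0, 0, 0, 0, 0.15], [-0.036, 0.009, 0, 0, 0, 0, 0.15], [-0.036, 0.009, 0, 0, 0, 0, 0.15], [-0.036, 0.009, 0, 0, 0, 0, 0.15], [-0.036, 0.009, 0, 0, 0, 0, 0.15], [-0.036, 0.009, 0, 0, 0, 0, 0.15], [0, 0, 0, 0, 0, 0, 0.15]]}}

```text
time_s: 19.45
ee_pos: [0.2129, -0.4347, 0.2568]
eef_rot: [-3.14, 0.0, 0.872]
force: [-0.4, -0.9, -0.8]
grip_width: 0.0399
grip_force: 0.0
```

```bash
cat > lid1.py <<'E'
from lid import *
import os
if not os.path.exists("top_end.png"):
    for n in("top","side"): cv2.imwrite(n+"_end.png",np.mean([ctrl.camera(n).astype(float) for _ in range(3)],0).astype(np.uint8))
    go(0,0,0)
s=cv2.imread("side_end.png")
occ=np.zeros((384,512));occ[128:190,288:345]=1
occ[120:150,270:345]*=1
fit(cv2.imread("top_end.png"),s,occ,.147)
x,y=236,106
cv2.imwrite("pics/end.png",cv2.resize(s[y:y+84,x:x+112],(800,600),interpolation=cv2.INTER_CUBIC))
for z in(.084,.087,.089,.092):print(z,[((proj("side",lift(*L,z))[0]-[x,y])*800/112).round(1).tolist() for L in((.0155,.085),(.1655,.085),(.1,-.085),(.1,-.091))])
E
python3 lid1.py
```

```text
t 19.75 pos [ 0.2165 -0.4302  0.2578] rot [179.98   0.    50.26] F [0.4 0.5 0.2] M [-0.11 -0.05 -0.03] w 0.0401 0.0 q6 -0.49
tool shift [ 0.1924 -0.4416  0.2577]
{'top': 2268, 'side': 1626}
[ 0.5905 -0.0251 -0.3196  0.1458  0.0281  0.0072  0.053   0.0732] cost 88.94117647058823 deck z 0.08579915730859794
0.084 [[316.7, 559.8], [149.6, 285.6], [631.6, 273.4], [645.6, 269.0]]
0.087 [[317.0, 554.1], [149.6, 279.8], [632.4, 267.6], [646.5, 263.3]]
0.089 [[317.2, 550.3], [149.5, 275.9], [633.0, 263.7], [647.0, 259.4]]
0.092 [[317.4, 544.5], [149.5, 270.1], [633.8, 257.9], [647.9, 253.6]]
```

View pics/end.png

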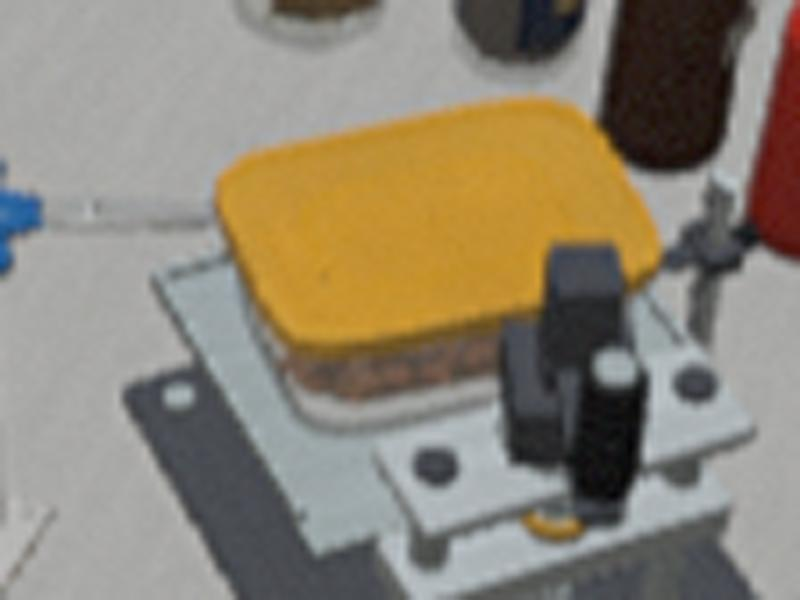

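Side view: crank on the drive, tub on the deck, deck corners at (152,278) and (315,550), and the lid just covers the pointer tip at (663,262). Estimates are deck ≈ 86.2 mm against pointer ≈ 87.2 mm. Cross-checking the pointer with the knob and bar.

Run:
```python
from h import *
t=lambda u,v:(316+u/10,165+v/10)
s=lambda u,v:(316+u/10,126+(v-300)/10)
for nm,a,b in(("knob",(290,145),(252,420)),("bartop",(265,112),(212,350))):
    X,e=tri(t(*a),s(*b));print(nm,(LR.T@(X-LO)).round(4),round(e,4))
# dark-pixel blade centreline in side start image, perpendicular search at columns 327..331
im=cv2.cvtColor(cv2.imread("side_raw.png"),cv2.COLOR_BGR2GRAY).astype(float)
for x in range(325,334):
    c=im[136:150,x];w=np.clip(155-c,0,None);w[w<15]=0
    yc=(w*np.arange(136,150)).sum()/max(w.sum(),1)
    cc,d=ray("side",(x,yc));cc=LR.T@(cc-LO);d=LR.T@d;print(x,round(yc,2),int(w.sum()),(cc+d*(.1-cc[0])/d[0]).round(4))
```

```text
knob [ 0.0985 -0.133   0.0908] 0.0024
bartop [ 0.1023 -0.1196  0.1177] 0.0016
325 0.0 0 [ 0.1    -0.0386  0.4996]
326 142.53 98 [ 0.1    -0.0892  0.0889]
327 142.6 198 [ 0.1    -0.0925  0.0874]
328 142.05 243 [ 0.1    -0.0954  0.0883]
329 141.8 254 [ 0.1    -0.0985  0.0881]
330 141.79 314 [ 0.1    -0.1017  0.087 ]
331 140.55 454 [ 0.1    -0.1043  0.0906]
332 141.39 652 [ 0.1    -0.108   0.0861]
333 142.56 1066 [ 0.1    -0.1118  0.0804]
```

Run:
```python
from h import *
go(.438,.031,.25)
```

```text
t 19.75 pos [ 0.2165 -0.4302  0.2578] rot [179.98   0.    50.26] F [0.4 0.5 0.2] M [-0.11 -0.05 -0.03] w 0.0401 0.0 q6 -0.49
tool shift [ 0.4963 -0.1246  0.0078]
```

Call:
{"api": "play_rows", "payload": {"commands": [[0.036, -0.009, 0, 0, 0, 0, 0.15], [0.036, -0.009, 0, 0, 0, 0, 0.15], [0.036, -0.009, 0, 0, 0, 0, 0.15], [0.036, -0.009, 0, 0, 0, 0, 0.15], [0.036, -0.009, 0, 0, 0, 0, 0.15], [0.036, -0.009, 0, 0, 0, 0, 0.15], [0.036, -0.009, 0, 0, 0, 0, 0.15], [0.036, -0.009, 0, 0, 0, 0, 0.15], [0.036, -0.009, 0, 0, 0, 0, 0.15], [0.036, -0.009, 0, 0, 0, 0, 0.15], [0.036, -0.009, 0, 0, 0, 0, 0.15], [0.036, -0.009, 0, 0, 0, 0, 0.15], [0.036, -0.009, 0, 0, 0, 0, 0.15], [0.028, -0.008, 0.004, 0, 0, 0, 0.15], [0, 0, 0.004, 0, 0, 0, 0.15], [0, 0, 0, 0, 0, 0, 0.15], [0, 0, 0, 0, 0, 0, 0.15]]}}

```text
time_s: 21.17
ee_pos: [0.4369, 0.03, 0.2496]
eef_rot: [-3.141, 0.0, 0.877]
force: [0.4, -0.8, 0.8]
grip_width: 0.04
grip_force: 0.0
```

Run:
```python
from h import *
go(.438,.031,.187)
```

```text
t 21.17 pos [0.4369 0.03   0.2496] rot [-1.7999e+02  2.0000e-02  5.0250e+01] F [ 0.4 -0.8  0.8] M [-0.08 -0.01 -0.03] w 0.04 0.0 q6 0.68
tool shift [0.0015 0.0002 0.0626]
```

Call:
{"api": "play_rows", "payload": {"commands": [[0.0015, 0, 0.02, 0, 0, 0, 0.15], [0, 0, 0.025, 0, 0, 0, 0.15], [0, 0, 0.0175, 0, 0, 0, 0.15], [0, 0, 0, 0, 0, 0, 0.9], [0, 0, 0, 0, 0, 0, 0.9], [0, 0, 0, 0, 0, 0, 0.9], [0, 0, 0, 0, 0, 0, 0.9], [0, 0, 0, 0, 0, 0, 0.9], [0, 0, 0, 0, 0, 0, 0.9], [0, 0, 0, 0, 0, 0, 0.9], [0, 0, 0, 0, 0, 0, 0.9], [0.0068, 0, 0, 0, 0, 0, 0.9], [0.0068, 0, 0, 0, 0, 0, 0.9], [0.0067, 0.0014, 0, 0, 0, 0, 0.9], [0.0067, 0.0014, 0, 0, 0, 0, 0.9], [0, 0, 0, 0, 0, 0, 0.9], [0, 0, 0, 0, 0, 0, 0.9]]}}

```text
time_s: 22.58
ee_pos: [0.4586, 0.0504, 0.1883]
eef_rot: [3.14, -0.002, 0.876]
force: [-1.3, 2.8, 6.0]
grip_width: 0.0216
grip_force: 20.0
```

Run:
```python
from h import *
a=np.radians(230.2-108)
go(.4914+.065*np.cos(a),-.0064+.065*np.sin(a),.187)
```

```text
t 22.58 pos [0.4586 0.0504 0.1883] rot [ 1.7992e+02 -1.0000e-01  5.0210e+01] F [-1.3  2.8  6. ] M [ 0.42  0.21 -0.01] w 0.0216 20.000476241111755 q6 0.72
tool shift [-0.0026 -0.0003  0.0013]
```

Call:
{"api": "play_rows", "payload": {"commands": [[0, 0, 0, 0, 0, 0, 0.15], [0, 0, 0, 0, 0, 0, 0.15], [0, 0, 0, 0, 0, 0, 0.15], [0, 0, -0.02, 0, 0, 0, 0.15], [0, 0, -0.035, 0, 0, 0, 0.15], [-0.03, 0.008, -0.015, 0, 0, 0, 0.15], [-0.036, 0.009, 0, 0, 0, 0, 0.15], [-0.036, 0.009, 0, 0, 0, 0, 0.15], [-0.036, 0.009, 0, 0, 0, 0, 0.15], [-0.036, 0.009, 0, 0, 0, 0, 0.15], [-0.036, 0.009, 0, 0, 0, 0, 0.15], [-0.036, 0.009, 0, 0, 0, 0, 0.15], [-0.036, 0.009, 0, 0, 0, 0, 0.15], [-0.036, 0.009, 0, 0, 0, 0, 0.15], [-0.036, 0.009, 0, 0, 0, 0, 0.15], [-0.036, 0.009, 0, 0, 0, 0, 0.15], [-0.036, 0.009, 0, 0, 0, 0, 0.15], [-0.036, 0.009, 0, 0, 0, 0, 0.15], [-0.036, 0.009, 0, 0, 0, 0, 0.15], [0, 0, 0, 0, 0, 0, 0.15]]}}

```text
time_s: 24.25
ee_pos: [0.2323, -0.4164, 0.2565]
eef_rot: [-3.141, 0.001, 0.872]
force: [1.1, 0.6, 0.1]
grip_width: 0.0397
grip_force: 0.0
```

```bash
rm *_end.png; python3 lid1.py | head -5
```

```text
t 24.55 pos [ 0.2356 -0.4117  0.2573] rot [1.7998e+02 1.0000e-02 5.0260e+01] F [-0.4  0.7 -0.6] M [-0.08 -0.01 -0.  ] w 0.0401 0.0 q6 -0.43
tool shift [ 0.166  -0.4445  0.2571]
{'top': 2272, 'side': 1634}
[ 0.5905 -0.0249 -0.3239  0.1478  0.0278  0.0078  0.0529  0.0731] cost 91.23529411764704 deck z 0.08778164716601689
0.084 [[316.7, 559.8], [149.6, 285.6], [631.6, 273.4], [645.6, 269.0]]
```

View pics/end.png

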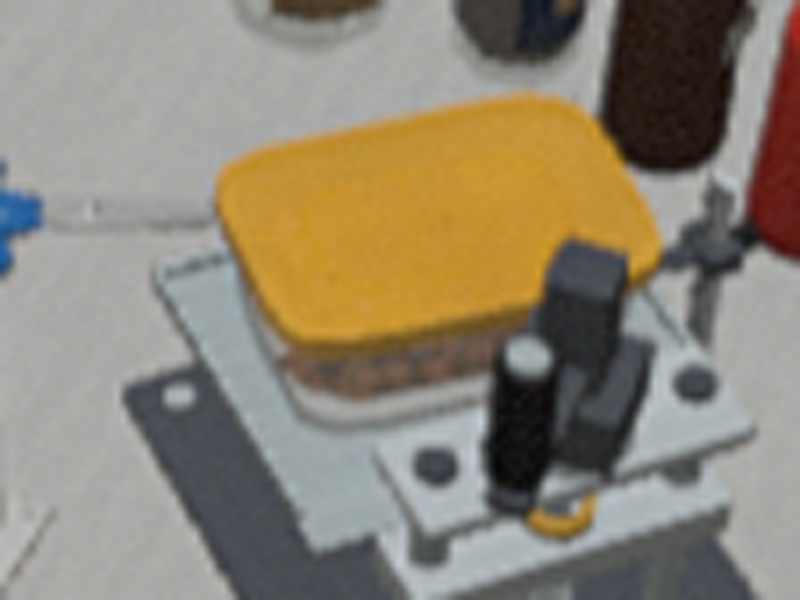

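The final view shows the crank seated on the drive with its grip at (525,420), the tub on the deck and the pointer unmoved. The deck is at about 87.5 mm, matching the pointer at 87–88 mm. Handing in.

```bash
python3 -c "
from station import ctrl
print(ctrl.hand_in())"
```

```text
the job is handed in; nothing more can be done
None
```

I fitted the crank fully onto the drive and wound the deck, tub still on it, to about 87.5 mm against the pointer's 87–88 mm (both read from the cameras, good to 1–2 mm), then let go and handed in at about 24.6 s; no verdict came back.

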